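# Hang the bit block on its stud

## Robot

A 6-joint arm with a two-finger parallel gripper is mounted at the origin on a cart in front of the work surface, level with it; the furniture and walls round the work are solid. World frame = base frame: x ahead of the robot, y to its left, z up, the work surface at z = 0. Lengths are in mm, angles in rad, forces in N, time in s.
With the tool pointing down it reaches from about 375 to 975 mm from the base axis. Payload 3.8 kg.
Tool frame: the origin (TCP) lies at the very end of the fingers, on their centre line; the grasp point (between the pads) lies 19 mm behind it (robot.grasp_offset is the distance from the TCP to the grasp point, in mm); z points along the fingers, y is the direction in which the jaws open and shut (so a half turn about z gives the same grasp; the last joint's range is limited). The gripper opens to 85 mm and grips with 20 to 120 N. Pads are 22 mm wide; open, the fingers measure 114 mm over their backs; the gripper's body (76 mm by 85 mm) begins 54 mm behind the grasp point. The pads swing forward as they close: fully open they stand 13 mm farther back than shut.
Start: joints at [1.188, 0.264, 1.604, -0, 1.274, -0.037], TCP at [228.788, 635.039, 231.28] pointing down, gripper open.
Joint ranges: [-2.63, 2.63], [-0.94, 2.18], [0.31, 2.57], [-1.31, 4.45], [0, 2.66], [-2.55, 2.55]. Speed limits (rad/s): [2.57, 2.57, 3.14, 3.14, 3.14, 3.14].

## Interface

Orientations are given as a 3x3 rotation matrix whose columns are the frame's x, y, z axes.
In Python, from bench import robot, viewer, job_done, spotter gives the robot as it stands.
- The arm moves only by the shell command python3 -m pendant 'ROWS' [FORCE]. ROWS is JSON, a list of rows, each an object with "slide": the shift along the tool's x, y, z in mm, a list of three; "twist": the turn about the tool's z in rad; "fingers": the finger opening in mm, from 0 to 85.4. A call has 1 to 5 rows; each row shifts and turns the commanded pose from where the row before left it, along the tool's axes as they then stand; what a row does not reach is not made up. A row lasts 1/12 s, in which the tool goes at most 41.7 mm and 7.16 degrees, less where a joint would pass 70% of its speed; a pose out of reach is approached as far as the arm can. A call with a gripper value outside its range is refused whole. The fingers move at their own pace and stop on an object; FORCE is the grip in N (left out, the last holds). Time passes only in rows, so rows that do not move let the fingers close. It gives the time, the measured TCP pose, the force and the opening at its end, in the units of the state.
- robot.get_obs(): the state, without advancing time (a new reading comes with each control period).
- viewer.read_camera(name): name is "scene" or "side" or "wrist"; returns a dict with "color" (420x560x3 uint8, blue, green, red), "z_map" (420x560 float32, mm along the optical axis (not along the pixel's ray), 0 where there is no reading), "fx", "fy", "cx", "cy" (pixels), "R" (3x3) and "t" (3): a world point X has camera coordinates R X + t. Camera axes: x right, y down, z forward; pixel columns grow to the right and rows downward; lengths in mm; the calibration is good to about 2 mm. A picture is of the moment at which its call begins.
- job_done(): hands the job in, once; it reports no verdict.
Trained networks look in the newest picture that a camera, given by its name, has taken for a name from the list of things; names that differ only in an ending like _2 or _b are one class to them, and where a whole thing is asked for, a point or a joint stands for the part that bears it (a point fixed in the world has none). Each returns a list of dicts, best first, with "conf" (0 to 1); they miss things now and then, are a little off and sometimes report something else, mostly with a low value. They report only what shows in the picture. A call takes as long as a camera call. They do not tell look-alikes from the thing itself.
- spotter.spot_in(camera, label): "rect" ([left, top, right, bottom] in pixels, round what is visible of it).
- spotter.outline_of(camera, label): "region" (420x560 bool, what is visible of it) and "rect" ([left, top, right, bottom] in pixels, round what is visible of it).
The state is a dict: "t": time; "joint_positions": joint angles; "qd": joint speeds; "joint_torque": joint torques, N m; "eef_pos": TCP position; "tcp_rot": TCP orientation; "force": force on the tool from outside, world axes, zero at the start; "moment": the same for the moment, N m; "width": finger opening in mm.
Only numpy, scipy, OpenCV 4.12 (cv2) and the standard library are available. Lean on these libraries where they do the work, as an engineer would, in place of code of your own. Each camera call takes 0.05 s, during which the arm holds its last target. There are 200 camera calls.

## Task

Hang the wooden block of driver bits on the round-headed stud of the tool panel: feel for the stud with the big end of the keyhole in the block's back, press the block gently on over the head against the springy washer, then slide it straight down until it is fully home and hangs upright, and let go. Do not force it, and leave the things lying around where they are.

Things in the scene. Friction and masses are not known exactly. Their poses are not given: they have to be found in the camera images.
- block_center (a point): Centre of the loose bit block: beech, 44 mm deep (its x), 50 wide (y), 78 tall (z, up), 0.2 to 0.33 kg, standing on the bench, with eight short hex driver bits projecting up to 13 mm from its top. The point lies mid-depth, mid-width, 39 mm above the underside. Its +x points out of the block's back, which has the keyhole. The plain sides facing -y and +y, 50 mm apart, are good to grip.
- key_hole (a point): Centre of the keyhole's round end, in the plane of the block's back: 22 mm behind (+x of) and 13 mm below block_center. Axes as the block. The keyhole is cut in a flush steel plate 3.5 mm thick over a roomy pocket, 12 mm deep in all: a round hole 20 mm across, and from its top a slot 9.5 mm wide straight up, closed 22 mm above the hole's centre.
- slot_seat (a point): The point in the plane of the block's back where the stud's axis lies when the block is fully home: 18.5 mm straight above key_hole. Axes as the block.
- track_mid (a point): Point on the front face of the tool panel, mid-length, 135 mm above the bench, on the centre line of the flush aluminium T-track. Axes: +x into the board, +y left along the track, +z up. The steel stud was clamped by hand in the track: exactly at this height, but anywhere up to 15 mm to either side (y) of this point. Its place along the track is not measured.
- head_plane (a point): Point 13 mm straight out (-x) of track_mid, in the plane of the flat outer end of the stud's head; axes as track_mid. The stud sticks square out of the board: round head 15 mm across, its outer end 13 mm and its underside 8 mm from the board; shank 7 mm across. Behind the head a rubber washer 24 mm across fills the gap, its front 8 mm from the board.
- home_plane (a point): Point 4.5 mm out (-x) of track_mid, in the plane where the block's back stands when home, the plate pinched between head and washer. The washer yields like a spring, 2.5 N per mm, by 5 mm at most, then is solid. The pinch (9 N) rubs: the block does not drop home by its weight, it must be pushed down 18.5 mm with around 10 N. More than 40 N on the panel or stud is forcing it.
- bit_block: The bit block itself, see block_center: origin at the centre of its underside, axes as the block.
- tool_panel: The tool panel: an upright plywood board 360 mm wide, 18 thick, top edge 165 mm above the bench, on two feet fixed to the bench, with stud and washer; a tape roll and a spanner hang near its ends, 95 mm or more to either side of its middle. Origin on the bench, 9 mm behind the middle of the board's face; axes as track_mid.
- offcut_mid (a point): Centre of a beech offcut, 50 x 80 x 40 mm, lying on the bench; a bystander.
- chisel_mid_mid (a point): Centre of a chisel with a turned wooden handle, 250 mm long along its y, 25 mm thick, lying on the bench; a bystander.
- stubby_mid (a point): Centre of a blue-handled screwdriver, 155 mm long along its y, 28 mm thick, lying on the bench; a bystander.
- oak_mid (a point): Centre of a darker offcut, 60 x 140 x 30 mm, lying on the bench; a bystander.
- filler_tin_mid (a point): Centre of a lidded yellow tin, 75 mm across, 69 tall, standing on the bench behind the panel; a bystander.
- sander_mid (a point): Middle of a blue palm sander, 195 mm long along its y, 91 mm tall, standing on the bench; a bystander.
There are look-alikes about, which are no part of the job. Leave any pink look-alike of the bit_block alone.

How it is judged (in metres and radians):
On the way, in this order (a step that is already met when the one before it is completed fails the run):
1. the block is lifted clear of the bench (height (world z) of bit_block above 0.04 m), for 0.2 s.
2. the big end of the keyhole is pressed on over the stud head (x of key_hole in the frame of track_mid between -0.0065 and -0.001 m and z of key_hole in the frame of track_mid between -0.005 and 0.005 m and y of key_hole in the frame of track_mid between -0.02 and 0.02 m), for 0.1 s.
At the end, for the whole second after the job is handed in: The bit block hangs on the stud, let go and at rest: slot_seat at the stud's height within 2.5 mm (slid fully home), the back 2 to 7 mm from the panel's face and within 18 mm of track_mid along the track, upright and square to the panel within 5 degrees (x of slot_seat in the frame of track_mid between -0.007 and -0.002 m and z of slot_seat in the frame of track_mid between -0.0025 and 0.0025 m and y of slot_seat in the frame of track_mid between -0.018 and 0.018 m and angle between bit_block's own z axis and vertical below 0.09 rad and angle between the x axis of bit_block and the x axis of tool_panel, either way round below 0.09 rad and linear speed of bit_block below 0.01 m/s); the robot touches nothing.
It fails at once if the block is forced: more than 40 N between it and the panel (stud and washer included) (contact force between bit_block and tool_panel above 40 N).
It fails at once if a bystander (offcut, chisel, screwdriver, dark offcut, tin, sander) is moved by more than 30 mm (distance of any of offcut_mid, chisel_mid_mid, stubby_mid, oak_mid, filler_tin_mid, sander_mid from where it was at the start of the episode above 0.03 m).
It also fails if it takes over 48 s, if anything falls off the work surface, if the arm or the gripper's body presses on something with over 40 N, if the wrist force passes 120 N, or if a joint passes its speed limit or range.

## Working session

There is one attempt and no reset: what is moved stays moved. The work goes in short steps, Python scripts to look and compute and a shell command to move; the robot and the scene stay as the last step left them, time stands still between calls to the robot, and variables do not carry over. Pictures are saved under pics/ and viewed, about 8 in all and at most 12, crops included, and the job is handed in when it is done.

```bash
ls; mkdir -p pics
cat > h.py <<'E'
import numpy as np, cv2
from bench import robot, viewer, spotter
def cloud(c):
    z=c["z_map"]; v,u=np.indices(z.shape)
    P=np.stack([(u-c["cx"])*z/c["fx"],(v-c["cy"])*z/c["fy"],z],-1)
    W=(P-c["t"])@c["R"]   # R^T (P-t)
    W[z==0]=np.nan
    return W
def proj(c,X):
    p=np.asarray(X)@c["R"].T+c["t"]; return np.stack([c["fx"]*p[...,0]/p[...,2]+c["cx"],c["fy"]*p[...,1]/p[...,2]+c["cy"]],-1)
E
python3 - <<'E'
from h import *
o=robot.get_obs(); print(o["eef_pos"],o["tcp_rot"],o["width"],o["t"])
im=[]
for n in ["scene","side"]:
    c=viewer.read_camera(n); np.savez(f"pics/{n}0.npz",**c); im.append(c["color"])
    print(n,-c["R"].T@c["t"])
    for l in ["bit_block","tool_panel"]:
        for d in spotter.outline_of(n,l):
            W=cloud(c)[d["region"]]; print(l,d["conf"],d["rect"],np.nanmedian(W,0).round(),np.nanpercentile(W,[2,98],axis=0).round())
cv2.imwrite("pics/a.png",cv2.resize(np.hstack(im),(800,300)))
cv2.imwrite("pics/scene.png",im[0]);cv2.imwrite("pics/side.png",im[1])
E
```

```text
pics
[228.51700051 634.34767356 229.92339496] [[-9.40790226e-01  3.38988235e-01 -8.52963262e-04]
 [ 3.38989298e-01  9.40787850e-01 -2.11594130e-03]
 [ 8.51782656e-05 -2.27980231e-03 -9.99997398e-01]] 85.34193888880486 0.0
scene [ 127.04219617  835.00932451 1216.65520561]
bit_block 0.68 [297.8, 280.1, 323.6, 309.7] [399. 288.  76.] [[377. 256.  19.]
 [429. 306.  92.]]
bit_block 0.59 [290.8, 247.5, 306.6, 277.6] [472. 217.  75.] [[449. 186.   9.]
 [501. 236.  92.]]
bit_block 0.49 [275.3, 110.4, 347.1, 224.7] [584. -38. 106.] [[ 536. -251.    6.]
 [ 674.   92.  169.]]
tool_panel 0.9 [275.6, 112.0, 344.6, 225.0] [584. -31. 107.] [[ 535. -249.    9.]
 [ 672.   92.  169.]]
side [  459.59561094 -1148.29560641   982.07963848]
bit_block 0.68 [252.3, 200.6, 270.3, 226.9] [479. 189.  51.] [[449. 171.   5.]
 [509. 216.  83.]]
tool_panel 0.63 [276.8, 202.8, 336.6, 296.7] [580. -42. 116.] [[ 536. -265.    6.]
 [ 654.   80.  167.]]
```

View pics/scene.png

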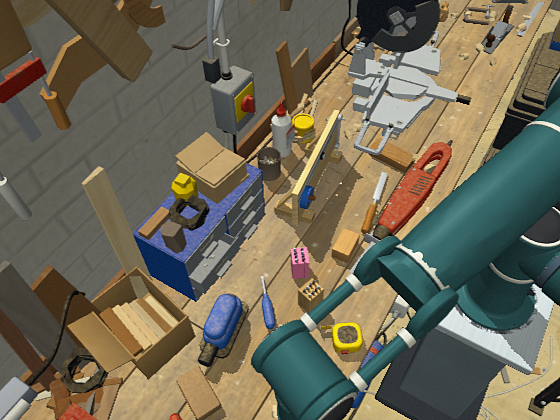

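View pics/side.png

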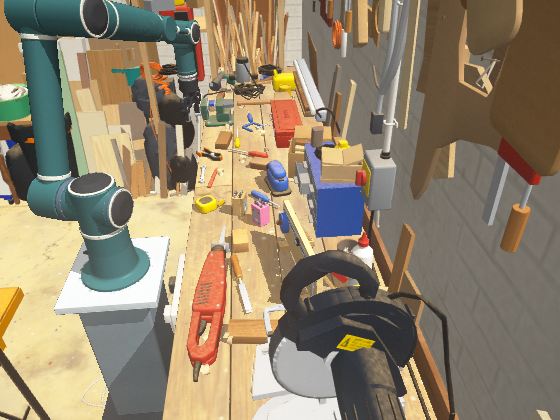

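The beech block stands at about (312,290) in the scene view with the pink look-alike at (300,262). The panel is at about (312,170), turned so its face looks toward the lower right. In the side view the block is at about (238,200), the pink one at (261,214) and the panel at about (297,235). Next I fit the panel and block frames.

Run:
```python
from h import *
from scipy.optimize import least_squares
for n in ["scene","side"]:
    c=dict(np.load(f"pics/{n}0.npz")); W=cloud(c).reshape(-1,3)
    col=c["color"].reshape(-1,3)
    near=(np.abs(W[:,0]-590)<110)&(np.abs(W[:,1]+70)<220)
    top=W[near&(W[:,2]>158)&(W[:,2]<172)]
    if len(top)>20:
        m=np.median(top,0); u,s,v=np.linalg.svd(top[np.abs(top-m).max(1)<250]-m,full_matrices=0); print(n,"top",len(top),m.round(1),v[0].round(3),np.ptp((top-m)@v[0]), np.nanmedian(top[:,2]), "ends",top[np.argmin((top-m)@v[0])].round(),top[np.argmax((top-m)@v[0])].round())
        h=v[0]; nn=np.array([-h[1],h[0]])/np.hypot(*h[:2]); nn*=np.sign(nn[0])
        q=(W-m)[:,:2]@nn; tt=(W-m)[:,:2]@h[:2]
        face=near&(W[:,2]>30)&(W[:,2]<155)&(np.abs(q)<40)&(np.abs(tt)<190)
        print("nn",nn,"hist",np.histogram(q[face],bins=np.arange(-40,41,4)))
        print("top q",np.percentile((top-m)[:,:2]@nn,[3,50,97]))
    for ctr in ([399,288],):
        b=W[(np.hypot(W[:,0]-ctr[0],W[:,1]-ctr[1])<50)&(W[:,2]>74)&(W[:,2]<82)]
        if len(b)>5:
            print(n,"blocktop",len(b),cv2.minAreaRect(b[:,:2].astype(np.float32)),b[:,2].mean())
c=viewer.read_camera("wrist"); print("cam",-c["R"].T@c["t"],c["R"][2]); cv2.imwrite("pics/w0.png",c["color"])
```

```text
scene top 683 [589.7 -60.2 165.8] [-0.069  0.998 -0.001] 408.9346393713224 165.82126962685828 ends [ 617. -265.  164.] [665. 148. 159.]
nn [0.99762737 0.068845  ] hist (array([ 59,  42,  40, 105, 117,  96, 158, 152, 108, 147, 120,  58,   2,
        13,  11,  12,  13,  11,  13,  14]), array([-40, -36, -32, -28, -24, -20, -16, -12,  -8,  -4,   0,   4,   8,
        12,  16,  20,  24,  28,  32,  36,  40]))
top q [-21.91356427  -1.78324528  87.98482367]
scene blocktop 228 ((404.18634033203125, 277.4712219238281), (51.08829116821289, 46.51769256591797), 75.70623779296875) 78.5606431219328
side top 421 [590.2 -48.4 164.7] [-0.085 -0.996 -0.   ] 347.58034867379695 164.6770382588724 ends [664. 148. 163.] [ 601. -195.  166.]
nn [ 0.99636931 -0.08513633] hist (array([47, 39, 30, 45, 45, 35, 58, 31, 51, 25, 37, 15, 22, 14, 13, 13, 25,
        5,  6,  7]), array([-40, -36, -32, -28, -24, -20, -16, -12,  -8,  -4,   0,   4,   8,
        12,  16,  20,  24,  28,  32,  36,  40]))
top q [-38.38580425   3.2258213   86.8952366 ]
side blocktop 74 ((403.78839111328125, 275.661376953125), (54.19516372680664, 45.74079895019531), 73.65775299072266) 77.57737026453519
cam [157.52028477 660.42223326 373.94582805] [ 0.27485082 -0.09817752 -0.95646129]
```

Run:
```python
import numpy as np
from bench import robot
R=np.array(robot.get_obs()["tcp_rot"]); p=robot.get_obs()["eef_pos"]
print(R.T@(np.array([300,380,260])-p))
```

```text
[-153.44352824 -215.65398641  -28.93163451]
```

```bash
python3 -m pendant '[{"slide":[-26,-28,0],"twist":-0.02,"fingers":85},{"slide":[-26,-28,0],"twist":-0.02,"fingers":85},{"slide":[-26,-28,0],"twist":-0.02,"fingers":85},{"slide":[-26,-28,0],"twist":-0.02,"fingers":85},{"slide":[-26,-28,0],"twist":-0.02,"fingers":85}]'; python3 -m pendant '[{"slide":[-23,-30,0],"twist":0,"fingers":85},{"slide":[-23,-30,0],"twist":0,"fingers":85},{"slide":[-23,-30,0],"twist":0,"fingers":85},{"slide":[-23,-30,0],"twist":0,"fingers":85},{"slide":[0,0,0],"twist":0,"fingers":85}]'
python3 - <<'E'
from h import *
o=robot.get_obs(); print(o["eef_pos"],o["tcp_rot"],o["force"],o["joint_positions"])
c=viewer.read_camera("wrist"); np.savez("pics/w1.npz",**c); cv2.imwrite("pics/w1.png",c["color"]); print(c["fx"])
W=cloud(c).reshape(-1,3)
b=W[(np.hypot(W[:,0]-404,W[:,1]-277)<45)&(W[:,2]>74)&(W[:,2]<82)]
print(len(b),cv2.minAreaRect(b[:,:2].astype(np.float32)),np.median(b[:,2]))
# panel top, robust line from scene & side
for n in ["scene","side"]:
    c=dict(np.load(f"pics/{n}0.npz")); W=cloud(c).reshape(-1,3)
    t=W[(W[:,2]>160)&(W[:,2]<170)&(np.abs(W[:,0]-590)<80)&(np.abs(W[:,1]+80)<200)]
    best=None;rng=np.random.default_rng(0)
    for _ in range(500):
        a,b=t[rng.choice(len(t),2,replace=False)]; d=(b-a)[:2]
        if np.hypot(*d)<60: continue
        d/=np.hypot(*d); q=(t-a)[:,:2]@[-d[1],d[0]]; k=np.abs(q)<10
        if best is None or k.sum()>best.sum(): best=k
    r=cv2.minAreaRect(t[best][:,:2].astype(np.float32)); v=cv2.fitLine(t[best][:,:2].astype(np.float32),cv2.DIST_HUBER,0,.01,.01).ravel(); print(n,best.sum(),r,v, t[best].min(0),t[best].max(0))
E
```

```text
t: 0.77
eef_pos: [310.8, 460.9, 231.3]
tcp_rot: [[-0.97, 0.242, 0.0], [0.242, 0.97, 0.0], [-0.0, 0.0, -1.0]]
force: [1.3, -0.3, 0.0]
width: 85.0
t: 1.18
eef_pos: [372.5, 318.5, 231.4]
tcp_rot: [[-0.969, 0.248, 0.002], [0.248, 0.969, -0.003], [-0.002, -0.002, -1.0]]
force: [0.9, 0.8, -1.0]
width: 84.8
[372.54599465 318.4830333  231.3952859 ] [[-0.96877781  0.24792598  0.00150221]
 [ 0.24792107  0.96877599 -0.00286748]
 [-0.00216622 -0.00240552 -0.99999476]] [ 0.94675892  0.79819276 -1.00899865] [ 0.65876016 -0.09035582  1.98708229 -0.00336349  1.24543532 -0.66042317]
335.98245798285427
1952 ((402.63623046875, 278.326171875), (49.91159439086914, 44.63447189331055), 75.05481719970703) 78.45685202895996
scene 580 ((590.6637573242188, -85.59895324707031), (19.700454711914062, 362.66937255859375), 9.256075859069824) [ 1.6021872e-01 -9.8708153e-01  5.8824396e+02 -7.4243324e+01] [ 554.8535509  -264.9689121   160.04972603] [627.17420318  93.241638   169.99743866]
side 358 ((584.8826293945312, -49.3046875), (19.224267959594727, 293.2186279296875), 9.362325668334961) [ 1.6124530e-01 -9.8691434e-01  5.8675208e+02 -6.3877789e+01] [ 555.56313064 -195.27588838  160.05442339] [615.99762445  94.77434706 169.18348836]
```

View pics/w1.png

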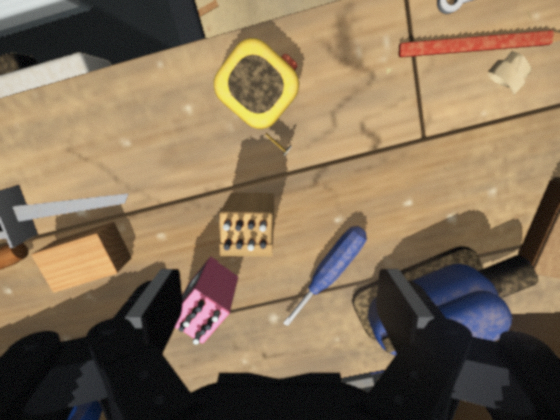

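The wrist view shows the bit block at about (246,233) with its eight bits in two rows, and the pink block at (208,300). The screwdriver is at (335,265) and the sander at (450,300). Now I zoom in to see which face carries the keyhole.

Run:
```python
from h import *
w=np.load("pics/w1.npz")["color"][180:280,200:290]; s=np.load("pics/scene0.npz")["color"][265:320,290:340]; d=np.load("pics/side0.npz")["color"][180:235,220:270]
cv2.imwrite("pics/crop.png",np.hstack([cv2.resize(x,(265,300),interpolation=cv2.INTER_CUBIC) for x in (w,s,d)]))
```

```text
(no output)
```

View pics/crop.png

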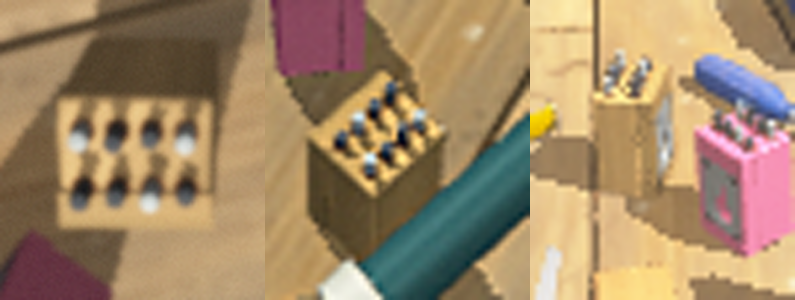

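The keyhole plate is on the +x face, as the side view shows at about (665,130) in the crop. Next I look at the stud from above and in front with the wrist camera.

```bash
python3 -m pendant '[{"slide":[-16,-36,0],"twist":0,"fingers":85},{"slide":[-16,-36,0],"twist":0,"fingers":85},{"slide":[-16,-36,0],"twist":0,"fingers":85},{"slide":[-16,-36,0],"twist":0,"fingers":85},{"slide":[-16,-36,0],"twist":0,"fingers":85}]'; python3 -m pendant '[{"slide":[-16,-36,0],"twist":0,"fingers":85},{"slide":[-16,-36,0],"twist":0,"fingers":85},{"slide":[-16,-36,0],"twist":0,"fingers":85},{"slide":[-16,-36,0],"twist":0,"fingers":85},{"slide":[0,0,0],"twist":0,"fingers":85}]'
python3 - <<'E'
from h import *
o=robot.get_obs(); print(o["eef_pos"],o["tcp_rot"],o["joint_positions"])
c=viewer.read_camera("wrist"); np.savez("pics/w2.npz",**c)
print([[round(float(x)) for x in proj(c,[581.8-13*.987+y*-.16,-87-13*.16+y*.987,135])] for y in (-15,0,15)])
cv2.imwrite("pics/w2.png",c["color"])
W=cloud(c).reshape(-1,3)
t=W[(W[:,2]>160)&(W[:,2]<170)&(np.abs(W[:,0]-590)<80)&(np.abs(W[:,1]+80)<130)]
print(len(t),cv2.minAreaRect(t[:,:2].astype(np.float32)))
E
```

```text
t: 1.65
eef_pos: [404.4, 129.2, 231.6]
tcp_rot: [[-0.97, 0.241, 0.001], [0.241, 0.97, 0.001], [-0.001, 0.001, -1.0]]
force: [0.7, 0.7, 0.3]
width: 85.2
t: 2.07
eef_pos: [432.8, -30.8, 231.9]
tcp_rot: [[-0.969, 0.249, 0.002], [0.249, 0.969, -0.003], [-0.003, -0.003, -1.0]]
force: [0.5, 0.5, -0.2]
width: 84.9
[432.83734196 -30.80661699 231.88067981] [[-0.96855698  0.24878485  0.00186592]
 [ 0.24877825  0.96855522 -0.00318944]
 [-0.00260073 -0.00262495 -0.99999317]] [-0.12611662 -0.2098075   2.08863074 -0.00307631  1.26051851 -1.44455405]
[[238, 377], [253, 372], [269, 366]]
596 ((574.4719848632812, 6.004335403442383), (17.65266990661621, 39.91911315917969), 10.065433502197266)
```

View pics/w2.png

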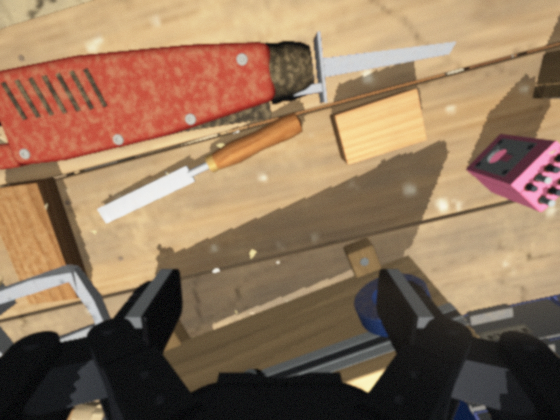

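The panel runs across the bottom of the picture at rows 300–380. The track and stud, expected at about (253,372), are hidden by the gripper, so I move 60 mm closer to the panel.

```bash
python3 -m pendant '[{"slide":[-32,-10,0],"twist":0,"fingers":85},{"slide":[-32,-10,0],"twist":0,"fingers":85},{"slide":[0,0,0],"twist":0,"fingers":85},{"slide":[0,0,0],"twist":0,"fingers":85}]'
python3 - <<'E'
from h import *
o=robot.get_obs(); print(o["eef_pos"],o["joint_positions"])
c=viewer.read_camera("wrist"); np.savez("pics/w3.npz",**c)
print([[round(float(x)) for x in proj(c,[581.8-13*.987+y*-.16,-87-13*.16+y*.987,135])] for y in (-15,0,15)])
cv2.imwrite("pics/w3.png",cv2.resize(c["color"][250:400,140:420],(784,420),interpolation=cv2.INTER_CUBIC))
W=cloud(c).reshape(-1,3)
t=W[(W[:,2]>160)&(W[:,2]<170)&(np.abs(W[:,0]-590)<80)&(np.abs(W[:,1]+80)<130)]
print(len(t),cv2.minAreaRect(t[:,:2].astype(np.float32)))
E
```

```text
t: 2.45
eef_pos: [489.7, -59.3, 230.9]
tcp_rot: [[-0.97, 0.243, -0.001], [0.243, 0.97, 0.001], [0.001, 0.001, -1.0]]
force: [-0.2, 0.6, 0.2]
width: 85.1
[489.71448963 -59.31307921 230.89485827] [-1.71642638e-01 -8.32936284e-02  1.98153658e+00  9.17712648e-04
  1.24455618e+00 -1.49756865e+00]
[[250, 318], [267, 312], [284, 305]]
4916 ((585.779296875, -55.42998504638672), (19.790653228759766, 216.7796630859375), 9.237156867980957)
```

View pics/w3.png

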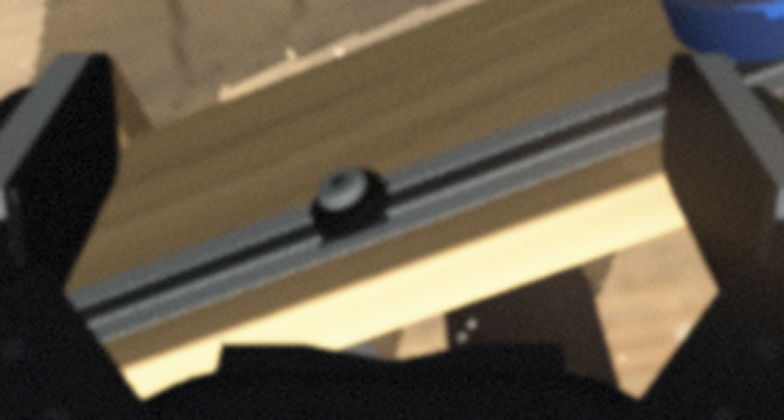

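The stud head is clearly visible at crop (341,187), which is full-image pixel (261.8,316.8). It sits on the track line, a few mm to the -y side of the middle.

Run:
```python
from h import *
c=dict(np.load("pics/w3.npz")); C=-c["R"].T@c["t"]
r=c["R"].T@np.array([(261.8-c["cx"])/c["fx"],(316.8-c["cy"])/c["fy"],1])
print("head@135",(C+r*(135-C[2])/r[2]).round(1), "z_map",c["z_map"][316,261], cloud(c)[314:320,259:265].reshape(-1,3).mean(0).round(1))
W=cloud(c).reshape(-1,3)
th=np.radians(9.25); n=np.array([np.cos(th),np.sin(th)]); h=np.array([-n[1],n[0]])
q=W[:,:2]@n; s=W[:,:2]@h
m=(W[:,2]>60)&(W[:,2]<155)&(np.abs(s-(-180))<80)&(q>540)&(q<590)
f=W[m]; 
for _ in range(3):
    ab=np.linalg.lstsq(np.c_[f[:,1:],np.ones(len(f))],f[:,0],rcond=None)[0]; res=f[:,0]-np.c_[f[:,1:],np.ones(len(f))]@ab; f=f[np.abs(res)<2.5*res.std()]
print("face x=a*y+b*z+c",ab,res.std(),len(f),"yaw",np.degrees(np.arctan(-ab[0])), "face q", np.median(f[:,:2]@n))
t=W[(W[:,2]>161)&(W[:,2]<170)&(np.abs(W[:,1]+80)<100)&(q>540)&(q<610)]
print("top q",np.percentile(t[:,:2]@n,[1,50,99]))
for nm in ("scene","side"):
    d=dict(np.load(f"pics/{nm}0.npz")); X=cloud(d).reshape(-1,3); qq=X[:,:2]@n; ss=X[:,:2]@h
    t=X[(X[:,2]>161)&(X[:,2]<170)&(qq>550)&(qq<600)&(np.abs(ss+180)<200)]; print(nm,"q",np.percentile(t[:,:2]@n,[2,50,98]),"s",np.percentile(t[:,:2]@h,[0,1,99,100]))
    g=X[(X[:,2]>60)&(X[:,2]<155)&(np.abs(ss+180)<70)&(qq>530)&(qq<575)]; print(" face q",np.median(g[:,:2]@n),len(g))
print("s of head", (C+r*(135-C[2])/r[2])[:2]@h, "q", (C+r*(135-C[2])/r[2])[:2]@n)
```

```text
head@135 [572.7 -94.3 135. ] z_map 272.0885 [nan nan nan]
face x=a*y+b*z+c [-1.64523371e-01 -1.19424414e-02  5.68982822e+02] 0.5290099468484514 9122 yaw 9.342798015070384 face q 560.4688483180244
top q [559.93717826 565.99007315 577.68152695]
scene q [559.82625764 568.69880281 578.36013235] s [-360.76556864 -353.76161386   -2.18197792    1.04255422]
 face q 560.5801313715641 298
side q [560.34116979 568.91778815 578.06550538] s [-289.30398698 -286.77342098   -4.60858543    3.92294808]
 face q 560.347244841215 256
s of head -185.15637157997958 q 550.1285299682936
```

```bash
python3 -m pendant '[{"slide":[18,34,0],"twist":0,"fingers":85},{"slide":[18,34,0],"twist":0,"fingers":85},{"slide":[18,34,0],"twist":0,"fingers":85},{"slide":[18,34,0],"twist":0,"fingers":85},{"slide":[18,34,0],"twist":0,"fingers":85}]'; python3 -m pendant '[{"slide":[19,34,0],"twist":0,"fingers":85},{"slide":[19,34,0],"twist":0,"fingers":85},{"slide":[19,34,0],"twist":0,"fingers":85},{"slide":[19,34,0],"twist":0,"fingers":85},{"slide":[0,0,30],"twist":0,"fingers":85}]'; python3 -m pendant '[{"slide":[0,0,25],"twist":0,"fingers":85},{"slide":[0,0,25],"twist":0,"fingers":85},{"slide":[0,0,0],"twist":0,"fingers":85}]'
python3 - <<'E'
from h import *
o=robot.get_obs(); p=o["eef_pos"];R=np.array(o["tcp_rot"])
c=viewer.read_camera("wrist")
W=cloud(c).reshape(-1,3)
b=W[(np.hypot(W[:,0]-403,W[:,1]-278)<40)&(W[:,2]>75)&(W[:,2]<82)]
r=cv2.minAreaRect(b[:,:2].astype(np.float32)); print(len(b),r)
print(p,R.T@(np.array([403,278,26])-p), np.degrees(np.arctan2(R[1,1],R[0,1])))
E
```

```text
t: 2.92
eef_pos: [440.5, 129.0, 231.5]
tcp_rot: [[-0.97, 0.242, 0.0], [0.242, 0.97, 0.001], [0.0, 0.001, -1.0]]
force: [1.6, 1.0, -0.0]
width: 84.7
t: 3.33
eef_pos: [402.2, 285.9, 207.7]
tcp_rot: [[-0.972, 0.236, 0.009], [0.236, 0.972, 0.011], [-0.007, 0.013, -1.0]]
force: [0.8, 0.5, 1.4]
width: 85.1
t: 3.58
eef_pos: [396.4, 275.7, 146.1]
tcp_rot: [[-0.971, 0.24, -0.009], [0.24, 0.971, -0.005], [0.007, -0.007, -1.0]]
force: [-1.5, -0.2, -1.0]
width: 84.7
3806 ((402.8084411621094, 278.4799499511719), (49.60924530029297, 44.9018440246582), 74.62020111083984)
[396.3972814  275.69442853 146.14401505] [ -6.74178534   4.65314791 120.06828245] 76.10152542992009
```

```bash
python3 -m pendant '[{"slide":[0,0,25],"twist":0.015,"fingers":85},{"slide":[0,0,15],"twist":0,"fingers":85},{"slide":[0,0,0],"twist":0,"fingers":85},{"slide":[0,0,0],"twist":0,"fingers":85},{"slide":[0,0,0],"twist":0,"fingers":85}]'
```

```text
t: 4.05
eef_pos: [403.1, 277.5, 113.5]
tcp_rot: [[-0.966, 0.258, 0.003], [0.258, 0.966, 0.002], [-0.002, 0.002, -1.0]]
force: [-0.1, 0.6, 0.7]
width: 84.8
```

```bash
python3 -m pendant '[{"slide":[0,0.5,25],"twist":0,"fingers":85},{"slide":[0,0,25],"twist":0,"fingers":85},{"slide":[0,0,22],"twist":0,"fingers":85},{"slide":[0,0,14],"twist":0,"fingers":85},{"slide":[0,0,0],"twist":0,"fingers":85}]'; python3 -m pendant '[{"slide":[0,0,0],"twist":0,"fingers":45},{"slide":[0,0,0],"twist":0,"fingers":40},{"slide":[0,0,0],"twist":0,"fingers":40},{"slide":[0,0,0],"twist":0,"fingers":40},{"slide":[0,0,0],"twist":0,"fingers":40}]' 110;  python3 -m pendant '[{"slide":[0,0,0],"twist":0,"fingers":40},{"slide":[0,0,0],"twist":0,"fingers":40},{"slide":[0,0,0],"twist":0,"fingers":40}]'
```

```text
t: 4.47
eef_pos: [401.1, 276.4, 24.0]
tcp_rot: [[-0.966, 0.258, -0.003], [0.258, 0.966, -0.002], [0.002, -0.002, -1.0]]
force: [-0.1, -1.2, -0.3]
width: 85.1
t: 4.88
eef_pos: [404.4, 278.3, 27.7]
tcp_rot: [[-0.966, 0.258, 0.004], [0.258, 0.966, 0.002], [-0.003, 0.003, -1.0]]
force: [-0.7, -0.5, 7.0]
width: 48.7
t: 5.13
eef_pos: [404.4, 278.4, 27.7]
tcp_rot: [[-0.966, 0.258, 0.004], [0.258, 0.966, 0.002], [-0.003, 0.003, -1.0]]
force: [0.7, -0.7, 6.9]
width: 49.4
```

```bash
python3 -m pendant '[{"slide":[0,0,-20],"twist":0,"fingers":40},{"slide":[0,0,-30],"twist":0,"fingers":40},{"slide":[0,0,-30],"twist":0,"fingers":40},{"slide":[0,0,-25],"twist":0,"fingers":40},{"slide":[0,0,-15],"twist":0,"fingers":40}]'; python3 -m pendant '[{"slide":[0,0,0],"twist":0,"fingers":40},{"slide":[-18,-28,0],"twist":0,"fingers":40},{"slide":[-18,-28,0],"twist":0,"fingers":40},{"slide":[-18,-28,0],"twist":0,"fingers":40},{"slide":[-18,-28,0],"twist":0,"fingers":40}]';  python3 -m pendant '[{"slide":[-18,-28,0],"twist":0,"fingers":40},{"slide":[-18,-28,0],"twist":0,"fingers":40},{"slide":[-18,-28,0],"twist":0,"fingers":40},{"slide":[-18,-28,0],"twist":0,"fingers":40},{"slide":[-18,-28,0],"twist":0,"fingers":40}]'; python3 -m pendant '[{"slide":[0,0,0],"twist":-0.106,"fingers":40},{"slide":[0,0,0],"twist":-0.106,"fingers":40},{"slide":[0,0,0],"twist":-0.106,"fingers":40},{"slide":[0,0,0],"twist":-0.106,"fingers":40},{"slide":[0,0,0],"twist":0,"fingers":40}]';  python3 -m pendant '[{"slide":[0,0,0],"twist":0,"fingers":40},{"slide":[0,0,0],"twist":0,"fingers":40},{"slide":[0,0,0],"twist":0,"fingers":40}]'
python3 - <<'E'
from h import *
o=robot.get_obs(); p=o["eef_pos"];R=np.array(o["tcp_rot"])
c=viewer.read_camera("wrist"); np.savez("pics/w4.npz",**c); cv2.imwrite("pics/w4.png",c["color"])
d=viewer.read_camera("scene"); np.savez("pics/scene1.npz",**d)
e=viewer.read_camera("side"); np.savez("pics/side1.npz",**e)
print(p,o["force"],R.T@(np.array([522.9,-101.9,136.7])-p), "x axis",np.degrees(np.arctan2(-R[1,0],-R[0,0])))
for nm,k in (("w",c),("scene",d),("side",e)):
    W=cloud(k).reshape(-1,3); L=(W-p)@R
    for lo,hi in ((-55,-46),):
        m=(L[:,2]>lo-1)&(L[:,2]<hi)&(np.abs(L[:,0])<32)&(np.abs(L[:,1])<32)
        print(nm,m.sum(), (cv2.minAreaRect(L[m][:,:2].astype(np.float32)),np.median(W[m][:,2])) if m.sum()>5 else '')
def crop(k,X,r):
    u,v=proj(k,X).astype(int); u=max(u,r);v=max(v,r); return cv2.resize(k["color"][v-r:v+r,u-r:u+r],(400,400),interpolation=cv2.INTER_CUBIC)
cv2.imwrite("pics/c4.png",np.hstack([crop(d,p+[20,0,0],50),crop(e,p+[20,0,0],40)]))
E
```

```text
t: 5.55
eef_pos: [403.4, 277.8, 148.7]
tcp_rot: [[-0.966, 0.258, 0.004], [0.258, 0.966, 0.002], [-0.003, 0.003, -1.0]]
force: [1.0, 0.0, -2.9]
width: 48.8
t: 5.97
eef_pos: [441.8, 148.9, 143.7]
tcp_rot: [[-0.966, 0.257, -0.002], [0.257, 0.966, -0.001], [0.002, -0.001, -1.0]]
force: [1.6, 0.6, -2.5]
width: 49.2
t: 6.38
eef_pos: [492.6, -9.7, 143.6]
tcp_rot: [[-0.966, 0.258, -0.002], [0.258, 0.966, 0.0], [0.002, -0.0, -1.0]]
force: [0.3, 0.4, -3.2]
width: 48.9
t: 6.8
eef_pos: [492.4, -8.3, 143.4]
tcp_rot: [[-0.986, -0.164, -0.003], [-0.164, 0.986, 0.0], [0.003, 0.001, -1.0]]
force: [0.8, -0.0, -4.1]
width: 49.2
t: 7.05
eef_pos: [493.4, -8.0, 144.8]
tcp_rot: [[-0.987, -0.161, -0.001], [-0.161, 0.987, 0.0], [0.001, 0.0, -1.0]]
force: [0.2, 0.3, -2.9]
width: 49.0
[493.38970665  -8.00242342 144.75997009] [ 0.19115641  0.32733214 -2.88761511] [-14.01719111 -97.42498074   8.02912829] x axis 9.263197904754708
w 12484 (((5.393918991088867, -0.033649444580078125), (36.891517639160156, 63.986785888671875), 0.2695390284061432), np.float64(195.63588777032675))
scene 63 (((12.604742050170898, 0.3322315216064453), (20.243057250976562, 60.72624969482422), 2.2646894454956055), np.float64(195.74806396851974))
side 43 (((13.566446304321289, 0.7706832885742188), (21.461109161376953, 58.03845977783203), 12.218515396118164), np.float64(195.78200760898645))
```

View pics/c4.png

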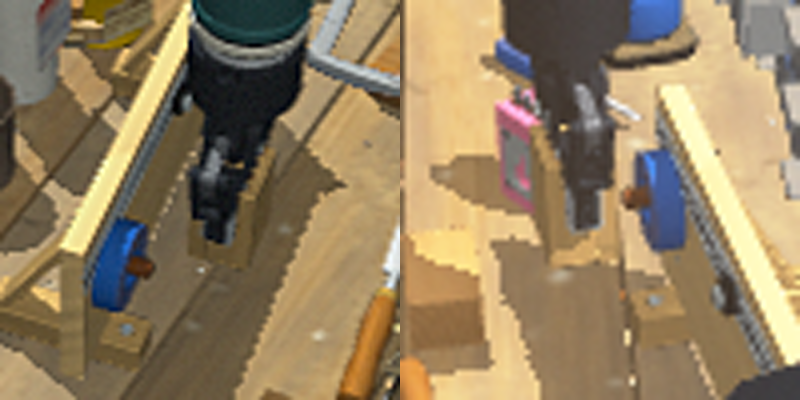

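The held block sits at about (240,210) in the scene crop and is upright, in front of the blue tape roll at (120,265). The stud shows in the side crop at (725,295). I slide along the track to bring the block in front of the stud.

```bash
python3 -m pendant '[{"slide":[0,-30,2],"twist":0,"fingers":40},{"slide":[0,-30,2],"twist":0,"fingers":40},{"slide":[0,-25,2],"twist":0,"fingers":40},{"slide":[0,-12.5,2],"twist":0,"fingers":40},{"slide":[0,0,0],"twist":0,"fingers":40}]'; python3 -m pendant '[{"slide":[-14,0,0],"twist":0,"fingers":40},{"slide":[-15,0,0],"twist":0,"fingers":40},{"slide":[0,0,0],"twist":0,"fingers":40},{"slide":[0,0,0],"twist":0,"fingers":40},{"slide":[0,0,0],"twist":0,"fingers":40}]'
python3 - <<'E'
from h import *
n=np.array([.9869,.1616]);h=np.array([-.1616,.9869])
o=robot.get_obs(); p=o["eef_pos"];R=np.array(o["tcp_rot"])
c=viewer.read_camera("wrist"); np.savez("pics/w5.npz",**c)
e=viewer.read_camera("side"); np.savez("pics/side2.npz",**e)
d=viewer.read_camera("scene"); np.savez("pics/scene2.npz",**d)
print(p,"q",p[:2]@n,"s",p[:2]@h,o["force"], "x axis",np.degrees(np.arctan2(-R[1,0],-R[0,0])))
def crop(k,X,r):
    u,v=proj(k,X).astype(int); return cv2.resize(k["color"][v-r:v+r,u-r:u+r],(266,400),interpolation=cv2.INTER_CUBIC)
cv2.imwrite("pics/c5.png",np.hstack([cv2.resize(c["color"][200:400,180:380],(266,400)),crop(d,p+[20,0,0],40),crop(e,p+[20,0,0],30)]))
E
```

```text
t: 7.62
eef_pos: [510.0, -106.5, 137.1]
tcp_rot: [[-0.987, -0.159, 0.0], [-0.159, 0.987, -0.001], [-0.0, -0.001, -1.0]]
force: [-0.2, 0.4, -2.4]
width: 49.0
t: 8.03
eef_pos: [537.4, -98.8, 137.0]
tcp_rot: [[-0.987, -0.163, -0.001], [-0.163, 0.987, 0.0], [0.001, 0.001, -1.0]]
force: [-0.3, 1.1, -2.5]
width: 49.3
[537.40858194 -98.84789578 136.96006737] q 514.3947095530128 s -184.39821519087906 [-0.31782659  1.1450463  -2.46183544] x axis 9.389843465279746
```

View pics/c5.png

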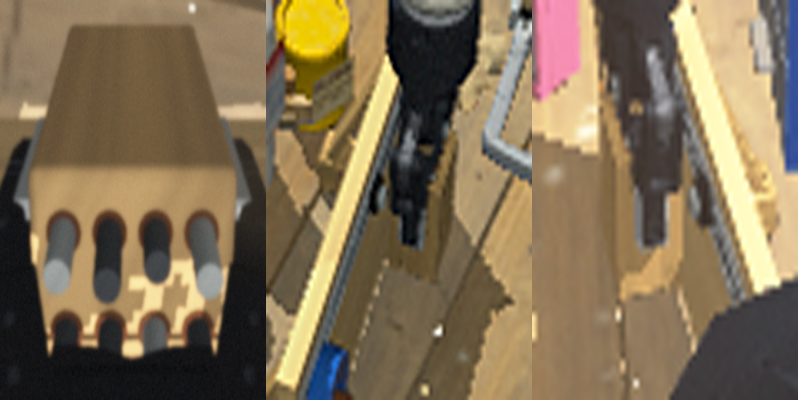

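The block is in front of the stud, hiding it, about 12 mm short of the head plane and square to the panel. Now I feel forward in small steps.

```bash
python3 -m pendant '[{"slide":[-5,-0.4,0],"twist":0,"fingers":40},{"slide":[-4,0,0],"twist":0,"fingers":40},{"slide":[-2,0,0],"twist":0,"fingers":40},{"slide":[0,0,0],"twist":0,"fingers":40},{"slide":[0,0,0],"twist":0,"fingers":40}]'; python3 -m pendant '[{"slide":[-1,0,0],"twist":0,"fingers":40},{"slide":[-1,0,0],"twist":0,"fingers":40},{"slide":[-1,0,0],"twist":0,"fingers":40},{"slide":[0,0,0],"twist":0,"fingers":40},{"slide":[0,0,0],"twist":0,"fingers":40}]'
```

```text
t: 8.6
eef_pos: [549.3, -98.3, 137.3]
tcp_rot: [[-0.987, -0.163, -0.0], [-0.163, 0.987, -0.0], [0.0, 0.0, -1.0]]
force: [-0.3, -0.6, -2.9]
width: 49.1
t: 9.02
eef_pos: [552.1, -97.8, 137.3]
tcp_rot: [[-0.987, -0.163, -0.0], [-0.163, 0.987, -0.0], [0.0, -0.0, -1.0]]
force: [-0.3, -0.5, -3.8]
width: 48.9
```

```bash
python3 -m pendant '[{"slide":[-1,0,0],"twist":0,"fingers":40},{"slide":[-1,0,0],"twist":0,"fingers":40},{"slide":[0,0,0],"twist":0,"fingers":40},{"slide":[0,0,0],"twist":0,"fingers":40}]'; python3 -m pendant '[{"slide":[-1,0,0],"twist":0,"fingers":40},{"slide":[-1,0,0],"twist":0,"fingers":40},{"slide":[0,0,0],"twist":0,"fingers":40},{"slide":[0,0,0],"twist":0,"fingers":40}]'
```

```text
t: 9.35
eef_pos: [554.2, -97.5, 137.3]
tcp_rot: [[-0.987, -0.162, 0.0], [-0.162, 0.987, -0.0], [-0.0, -0.0, -1.0]]
force: [0.5, 0.0, -2.9]
width: 48.8
t: 9.68
eef_pos: [555.6, -97.2, 137.2]
tcp_rot: [[-0.987, -0.163, -0.001], [-0.163, 0.987, -0.0], [0.001, 0.0, -1.0]]
force: [-2.2, -1.1, -1.6]
width: 49.2
```

```bash
python3 -m pendant '[{"slide":[-1,0,0],"twist":0,"fingers":40},{"slide":[-1,0,0],"twist":0,"fingers":40},{"slide":[0,0,0],"twist":0,"fingers":40},{"slide":[0,0,0],"twist":0,"fingers":40}]'; python3 -m pendant '[{"slide":[-1,0,0],"twist":0,"fingers":40},{"slide":[0,0,0],"twist":0,"fingers":40},{"slide":[0,0,0],"twist":0,"fingers":40}]'
```

```text
t: 10.02
eef_pos: [556.9, -96.9, 137.2]
tcp_rot: [[-0.987, -0.163, -0.003], [-0.163, 0.987, -0.0], [0.003, 0.0, -1.0]]
force: [-6.0, -0.7, 0.9]
width: 49.0
t: 10.27
eef_pos: [557.4, -96.9, 137.2]
tcp_rot: [[-0.987, -0.163, -0.004], [-0.163, 0.987, -0.0], [0.004, 0.0, -1.0]]
force: [-7.9, -1.9, 1.7]
width: 48.8
```

```bash
python3 -m pendant '[{"slide":[-1,0,0],"twist":0,"fingers":40},{"slide":[-1,0,0],"twist":0,"fingers":40},{"slide":[0,0,0],"twist":0,"fingers":40},{"slide":[0,0,0],"twist":0,"fingers":40}]'
python3 - <<'E'
from h import *
n=np.array([.9869,.1616]);h=np.array([-.1616,.9869])
o=robot.get_obs(); p=o["eef_pos"];R=np.array(o["tcp_rot"])
print(p,"q",p[:2]@n,"s",p[:2]@h,o["force"],o["moment"])
c=viewer.read_camera("wrist"); np.savez("pics/w6.npz",**c)
for f in ("w5","w6"):
    k=dict(np.load(f"pics/{f}.npz")); L=cloud(k)[215:395,200:360].reshape(-1,3); L=L[~np.isnan(L).any(1)]
    # front face points: below top edge; need robust plane fit in world
    q=L[:,:2]@n; m=(L[:,2]>150-0)&(L[:,2]<184)&(np.abs(L[:,:2]@h+185)<20)&(q>460)&(q<530)
    A=np.c_[L[m][:,2]-165,np.ones(m.sum())]; s=np.linalg.lstsq(A,q[m],rcond=None)[0]
    res=q[m]-A@s; g=np.abs(res)<2; s=np.linalg.lstsq(A[g],q[m][g],rcond=None)[0]; print(f,m.sum(),"front face: dq/dz",s[0],"q@165",s[1],np.std(res[g]))
E
```

```text
t: 10.6
eef_pos: [558.6, -96.7, 137.2]
tcp_rot: [[-0.987, -0.163, -0.005], [-0.163, 0.987, -0.0], [0.005, 0.0, -1.0]]
force: [-9.9, -1.6, 4.2]
width: 48.6
[558.59796305 -96.69005846 137.19640193] q 535.6552162910433 s -185.6928495267344 [-9.92379203 -1.5990658   4.21548416] [-0.33494645  1.56252298 -0.05163145]
w5 4423 front face: dq/dz 0.002698557869413624 q@165 491.3748351141589 0.2698950886054399
w6 4389 front face: dq/dz 0.007247490030328198 q@165 512.7199743556619 0.270581850198602
```

It is on over the head: the back is about 4 mm from the board at about 10 N, matching the washer's spring. Now I slide it down.

```bash
python3 -m pendant '[{"slide":[0,0,2],"twist":0,"fingers":40},{"slide":[0,0,2],"twist":0,"fingers":40},{"slide":[0,0,2],"twist":0,"fingers":40},{"slide":[0,0,0],"twist":0,"fingers":40}]'; python3 -m pendant '[{"slide":[0,0,2],"twist":0,"fingers":40},{"slide":[0,0,0],"twist":0,"fingers":40},{"slide":[0,0,0],"twist":0,"fingers":40}]'
```

```text
t: 10.98
eef_pos: [558.3, -96.7, 130.7]
tcp_rot: [[-0.987, -0.163, -0.006], [-0.163, 0.987, -0.0], [0.006, 0.001, -1.0]]
force: [-9.5, -1.8, 2.5]
width: 49.0
t: 11.23
eef_pos: [558.4, -96.7, 128.8]
tcp_rot: [[-0.987, -0.163, -0.006], [-0.163, 0.987, -0.0], [0.006, 0.001, -1.0]]
force: [-9.0, -1.2, 3.9]
width: 48.5
```

```bash
python3 -m pendant '[{"slide":[0,0,2],"twist":0,"fingers":40},{"slide":[0,0,2],"twist":0,"fingers":40},{"slide":[0,0,2],"twist":0,"fingers":40},{"slide":[0,0,0],"twist":0,"fingers":40}]'; python3 -m pendant '[{"slide":[0,0,1],"twist":0,"fingers":40},{"slide":[0,0,1],"twist":0,"fingers":40},{"slide":[0,0,0],"twist":0,"fingers":40}]'; python3 -m pendant '[{"slide":[0,0,1],"twist":0,"fingers":40},{"slide":[0,0,1],"twist":0,"fingers":40},{"slide":[0,0,0],"twist":0,"fingers":40}]'
```

```text
t: 11.57
eef_pos: [558.3, -96.6, 122.7]
tcp_rot: [[-0.987, -0.163, -0.006], [-0.163, 0.987, -0.0], [0.006, 0.001, -1.0]]
force: [-9.2, -2.2, 1.8]
width: 48.8
t: 11.82
eef_pos: [558.4, -96.6, 120.9]
tcp_rot: [[-0.987, -0.163, -0.006], [-0.163, 0.987, -0.0], [0.006, 0.001, -1.0]]
force: [-9.9, -1.6, 2.4]
width: 49.1
t: 12.07
eef_pos: [558.4, -96.6, 118.9]
tcp_rot: [[-0.987, -0.163, -0.006], [-0.163, 0.987, -0.0], [0.006, 0.001, -1.0]]
force: [-9.4, -1.1, 3.8]
width: 48.7
```

```bash
python3 -m pendant '[{"slide":[0,0,1],"twist":0,"fingers":40},{"slide":[0,0,0],"twist":0,"fingers":40},{"slide":[0,0,0],"twist":0,"fingers":40}]'; python3 -m pendant '[{"slide":[0,0,1],"twist":0,"fingers":40},{"slide":[0,0,0],"twist":0,"fingers":40},{"slide":[0,0,0],"twist":0,"fingers":40}]'
python3 - <<'E'
from h import *
n=np.array([.9869,.1616]);h=np.array([-.1616,.9869])
o=robot.get_obs(); p=o["eef_pos"]; print(p,o["force"],o["moment"])
c=viewer.read_camera("wrist"); np.savez("pics/w7.npz",**c)
for f,z in (("w5",137),("w6",137.2),("w7",p[2])):
    k=dict(np.load(f"pics/{f}.npz")); W=cloud(k)[100:395,120:440].reshape(-1,3); q=W[:,:2]@n; s=W[:,:2]@h
    q0={"w5":491.4}.get(f,512.7)
    m=(q>q0+1)&(q<q0+20)&(np.abs(s+185)<22)&(np.abs(W[:,2]-z-50.5)<5); print(f,m.sum(),"top-tcp",np.median(W[m][:,2])-z, np.median(W[m][:,2]))
E
```

```text
t: 12.32
eef_pos: [558.5, -96.6, 118.1]
tcp_rot: [[-0.987, -0.163, -0.005], [-0.163, 0.987, -0.0], [0.005, 0.001, -1.0]]
force: [-10.1, -1.6, 4.4]
width: 48.8
t: 12.57
eef_pos: [558.7, -96.6, 117.8]
tcp_rot: [[-0.987, -0.163, -0.005], [-0.163, 0.987, -0.0], [0.005, 0.001, -1.0]]
force: [-11.1, -2.3, 7.5]
width: 48.8
[558.65619207 -96.60789196 117.81977209] [-11.07781984  -2.32022142   7.45463805] [-0.22103725  1.63887116  0.0360778 ]
w5 5583 top-tcp 50.92823693432234 187.92823693432234
w6 5602 top-tcp 51.023405408691644 188.22340540869163
w7 5614 top-tcp 51.01485884736229 168.83463093770538
```

```bash
python3 -m pendant '[{"slide":[0,0,1],"twist":0,"fingers":40},{"slide":[0,0,0],"twist":0,"fingers":40},{"slide":[0,0,0],"twist":0,"fingers":40}]'; python3 -m pendant '[{"slide":[1.5,0,0],"twist":0,"fingers":40},{"slide":[0,0,0],"twist":0,"fingers":40},{"slide":[0,0,0],"twist":0,"fingers":40}]'
```

```text
t: 12.87
eef_pos: [558.8, -96.6, 117.6]
tcp_rot: [[-0.987, -0.163, -0.005], [-0.163, 0.987, -0.0], [0.005, 0.0, -1.0]]
force: [-13.9, -1.8, 11.0]
width: 49.1
t: 13.12
eef_pos: [558.6, -96.6, 117.6]
tcp_rot: [[-0.987, -0.163, -0.002], [-0.163, 0.987, -0.0], [0.002, 0.0, -1.0]]
force: [-9.0, 0.2, 8.2]
width: 48.7
```

```bash
python3 -m pendant '[{"slide":[1.5,0,0],"twist":0,"fingers":40},{"slide":[0.8,0,0],"twist":0,"fingers":40},{"slide":[0,0,0],"twist":0,"fingers":40},{"slide":[0,0,0],"twist":0,"fingers":40}]'; python3 -m pendant '[{"slide":[0,0,0],"twist":0,"fingers":56},{"slide":[0,0,0],"twist":0,"fingers":62},{"slide":[0,0,0],"twist":0,"fingers":72},{"slide":[0,0,0],"twist":0,"fingers":80},{"slide":[0,0,0],"twist":0,"fingers":80}]'
python3 - <<'E'
from h import *
n=np.array([.9869,.1616]);h=np.array([-.1616,.9869])
o=robot.get_obs(); p=o["eef_pos"]; print(p,o["force"],o["width"])
c=viewer.read_camera("wrist"); np.savez("pics/w8.npz",**c)
W=cloud(c)[100:395,120:440].reshape(-1,3); q=W[:,:2]@n; s=W[:,:2]@h
m=(q>514)&(q<533)&(np.abs(s+185)<22)&(np.abs(W[:,2]-168.5)<6); print(m.sum(),"top",np.median(W[m][:,2]))
m=(W[:,2]>130)&(W[:,2]<165)&(np.abs(s+185)<20)&(q>500)&(q<520); A=np.c_[W[m][:,2]-150,s[m]+185,np.ones(m.sum())]; print(np.linalg.lstsq(A,q[m],rcond=None)[0])
E
```

```text
t: 13.45
eef_pos: [557.8, -96.8, 117.6]
tcp_rot: [[-0.987, -0.163, 0.001], [-0.163, 0.987, 0.0], [-0.001, -0.0, -1.0]]
force: [-5.2, 1.6, 5.2]
width: 49.0
t: 13.87
eef_pos: [557.6, -97.0, 116.2]
tcp_rot: [[-0.987, -0.162, 0.001], [-0.162, 0.987, -0.0], [-0.001, -0.0, -1.0]]
force: [0.7, 0.3, 0.1]
width: 80.0
[557.60566993 -96.96139449 116.24149713] [0.70234816 0.2759867  0.13020669] 80.02105521539937
5418 top 168.45357377418696
[-7.10389566e-03 -6.63190013e-04  5.11483148e+02]
```

```bash
python3 -m pendant '[{"slide":[0,0,-15],"twist":0,"fingers":80},{"slide":[0,0,-30],"twist":0,"fingers":80},{"slide":[0,0,-35],"twist":0,"fingers":80},{"slide":[15,0,-30],"twist":0,"fingers":80},{"slide":[30,0,-15],"twist":0,"fingers":80}]'; python3 -m pendant '[{"slide":[20,0,0],"twist":0,"fingers":80},{"slide":[0,0,0],"twist":0,"fingers":80},{"slide":[0,0,0],"twist":0,"fingers":80}]'
python3 - <<'E'
from h import *
n=np.array([.9869,.1616]);h=np.array([-.1616,.9869])
o=robot.get_obs(); print(o["eef_pos"],o["force"])
c=viewer.read_camera("wrist"); d=viewer.read_camera("scene")
W=cloud(c).reshape(-1,3); q=W[:,:2]@n; s=W[:,:2]@h
m=(q>505)&(q<562)&(np.abs(s+185)<32)&(np.abs(W[:,2]-168.5)<4)&(q<556); print(cv2.minAreaRect(np.c_[q,s][m].astype(np.float32)),"top",np.median(W[m][:,2]))
m=(W[:,2]>110)&(W[:,2]<162)&(np.abs(s+185)<20)&(q>500)&(q<520); A=np.c_[W[m][:,2]-150,s[m]+185,np.ones(m.sum())]; print(m.sum(),np.linalg.lstsq(A,q[m],rcond=None)[0])
f=(W[:,2]>60)&(W[:,2]<110)&(q>552)&(q<568); print("face q",np.median(q[f]),f.sum())
u,v=proj(d,[540,-97,130]).astype(int)
cv2.imwrite("pics/end.png",np.hstack([c["color"][:,80:480],cv2.resize(d["color"][v-50:v+50,u-48:u+48],(400,420))]))
E
```

```text
t: 14.33
eef_pos: [516.8, -104.7, 246.2]
tcp_rot: [[-0.986, -0.164, 0.008], [-0.164, 0.987, -0.002], [-0.008, -0.003, -1.0]]
force: [-0.0, 0.9, 1.6]
width: 79.7
t: 14.58
eef_pos: [492.8, -107.6, 241.7]
tcp_rot: [[-0.987, -0.162, 0.002], [-0.162, 0.987, -0.0], [-0.001, -0.0, -1.0]]
force: [0.6, 0.4, 0.9]
width: 79.8
[ 492.82129179 -107.63589824  241.72420378] [0.57270146 0.43327471 0.92258409]
((533.3793334960938, -184.54443359375), (45.0695686340332, 50.03156280517578), 0.14695827662944794) top 168.38692654974415
1368 [-8.05968411e-03 -1.80676204e-03  5.11658263e+02]
face q 560.5558889020579 3726
```

View pics/end.png

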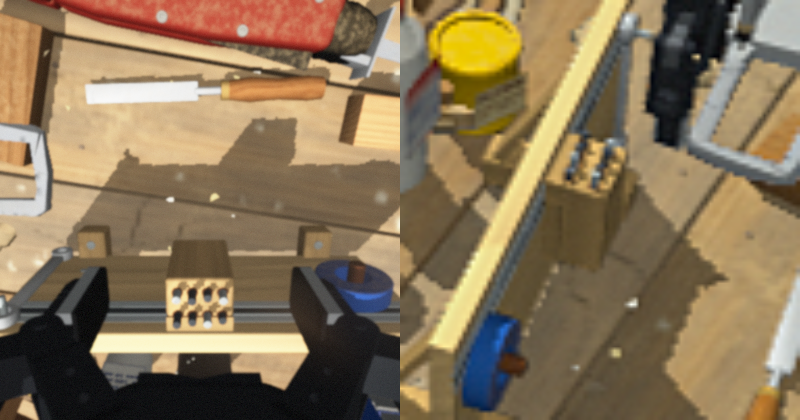

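The block hangs on the panel, square and upright, at (200,285) in the wrist view and (590,190) in the scene crop. The gripper is clear of it and the bystanders are where they were.

```bash
python3 -c "from bench import job_done; print(job_done())"
```

```text
the job is handed in; nothing more can be done
None
```

The bit block is hanging on the stud and let go, and I handed the job in at about 14.7 s of the 48 s allowed. No verdict was reported.

I gripped the block by its plain sides and turned it square to the panel. I then felt forward until the washer took up at about 10 N, with the back about 4 mm from the board. From there I slid it down about 19.5 mm until it met a hard stop, eased the pressure, let go and backed away.

| Check after release | Measured | Expected |
|---|---|---|
| Block top height | 168.4 mm | 168.5 mm |
| Back to board | about 4.8 mm | 2 to 7 mm |
| Offset from track middle | about 4.5–5 mm | 18 mm at most |
| Tilt from upright | about 0.5° | under 5° |
| Yaw to panel | about 0.1° | under 5° |

- **Forces:** the highest wrist force I read was about 18 N, below the 40 N limit.
- **Bystanders:** they looked unmoved in the last pictures, but I did not measure them.
- **Disagreement:** the first camera fix put the stud head 2–3 mm nearer the board than the fitted board face implied. That is about the calibration error, and the block went on without any searching.

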